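# Feed a control unit through the returns chute flap

## Task

Without gripping or lifting it, push the control unit sideways across the chute's deck until its long side lies flush against the fence, then push it from behind along the fence, opening the hanging flap with it, until it slips off the sill and slides down the ramp. Draw the fingers back so that the flap swings fully shut behind it, and leave everything else on the chute and table where it is.

Things in the scene. Friction and masses are not known exactly. Their poses are not given: they have to be found in the camera images.
- chute: Fixed steel returns chute. Origin on the table straight under the hanging flap; x points through the flap (feed direction), y left, z up. In its frame, mm: flat deck, top z 90, x -250 to 32, y -140 to 55, right and rear edges open. Flap opening at x 0, y -47 to 41, below a 7 mm hinge rod (axis z 144) between 12 mm posts (tops z 152). Low slanting lead-in right of it: x -42 to -2, y -78 to -48, top z 106.
- fence (a point): Point on the face of the fence, at deck height, half-way along it; axes as the chute's. The fence is a straight bar along the left of the deck, 18 mm high; its flat face looks right (-y) and runs along x from 115 mm behind this point to 120 mm ahead of it, into the left side of the flap's opening.
- sill_edge (a point): Middle of the far edge of the level sill, deck height, 32 mm beyond the flap; axes as the chute's. From here a smooth steel ramp falls at 28 degrees for 158 mm (level), between side walls 88 mm apart (tops 15 mm above deck height), to an end wall 50 mm high that stops the unit. A unit lying straight, whose centre is pushed some 8 mm or more past this edge, tips and slides down by itself.
- flap (a joint): Hanging aluminium flap, 80 mm wide, 3 mm thick, on the hinge rod; its lower edge hangs 3 mm above the deck at x = 0. Value: 0 hanging shut, grows as it swings inward (+x of the chute), up to 1.45 rad; it cannot swing outward. It weighs 50 g and falls shut by its own weight when nothing holds it.
- unit_center (a point): Centre (12 mm above its underside) of the loose control unit on the deck: flat aluminium box with ribbed lid, 100 mm long along x, 64 wide along y, 24 high overall. Its rear (-x) end is a black connector block 52 mm wide, 20 high, with a flat end face 50 mm behind this point. x points roughly at the flap at the start. About 0.25 kg, centre of mass within 4 mm of this point.
- plug: small loose black cable plug, about 46 x 22 x 14 mm, lying on the chute's deck to the right of the lane; leave alone; origin under its centre
- capacitor: black cylinder 35 mm across, 45 mm tall, standing on the table close beside the chute's right wall; leave alone; origin under its centre
- bottle: small white bottle, 52 mm across, 100 mm tall, on the table; leave alone; origin under its centre
- screwdriver: screwdriver about 170 mm long lying on the table; leave alone
- heatsink: finned aluminium heat sink 60 x 50 x 30 mm on the table; leave alone; origin under its centre
- adapter: flat black adapter box 85 x 45 x 24 mm on the table; leave alone; origin under its centre
- worklight: standing work lamp, foot 84 mm across, 200 mm tall, on the table; leave alone; origin under its centre
Mind the look-alikes: they are no part of the job. Leave any orange, purple or yellow look-alike of the part that bears unit_center alone.

How it is judged:
By the outcome, as a careful person would: the job done as asked, in the order asked, and still so for the second after the job is handed in, with the robot touching nothing.
It also fails if it takes over 48 s, if anything falls off the work surface, if the arm or the gripper's body presses on something with over 40 N, if the wrist force passes 120 N, or if a joint passes its speed limit or range.

## Robot

A 6-joint arm with a two-finger parallel gripper is mounted at the origin on the work surface. World frame = base frame: x ahead of the robot, y to its left, z up, the work surface at z = 0. Lengths are in m, angles in degrees, forces in N, time in s.
With the tool pointing down it reaches from about 0.4 to 0.825 m from the base axis. Payload 7 kg.
Tool frame: the origin (TCP) lies midway between the tips of the shut fingers; the grasp point (between the pads) lies 19 mm behind it; z points along the fingers, y is the line along which they close (so a half turn about z gives the same grasp; the last joint's range is limited). The gripper opens to 88 mm and grips with 3 to 60 N. Pads are 19 mm wide; open, the fingers measure 130 mm over their backs; the gripper's body (78 mm by 193 mm) begins 47 mm behind the grasp point.
Start: joints at [-58.78, 20.546, 0.682, 0, -70.136, -16.507], TCP at [0.171, -0.653, 0.227] pointing down, gripper open.
Joint ranges: [-176.03, 176.03], [-82.01, 121.73], [-58.28, 71.71], [-173.87, 95.51], [-174.79, -0.11], [-173.66, 173.66]. Speed limits (degrees/s): [136.94, 136.94, 172.46, 180, 180, 180].

## Interface

Orientations are given as [roll, pitch, yaw] about the fixed x, y, z axes, in that order (R = Rz(yaw) Ry(pitch) Rx(roll)).
In Python, from plant import ctrl gives the robot as it stands.
- The arm moves only by the tool arm_command, never from a script. Its argument "steps" is a list of rows, each an object with "translation": the shift along the tool's x, y, z in mm, a list of three; "rotation": the turn, a rotation vector about the tool's x, y, z in units of 5 degrees (1.0 is 5 degrees), a list of three; "claw": the finger opening in mm, from 0 to 87.6. In form: [{"translation": [x, y, z], "rotation": [rx, ry, rz], "claw": claw}, ...]. A call has 1 to 5 rows; each row is the pose to reach, as a shift and turn from the pose commanded when the call began, along the tool's axes at that moment; what a row does not reach only later rows make up. A row lasts 1/10 s, in which the tool goes at most 50 mm and 8.59 degrees, less where a joint would pass 70% of its speed; a pose out of reach is approached as far as the arm can. A call with a gripper value outside its range is refused whole. The fingers move at their own pace and stop on an object; the grip force is fixed at half the most. Time passes only in rows, so rows that repeat a pose let the fingers close. It gives the time, the measured TCP pose, the force, the opening and the grip force at its end, in the units of the state.
- ctrl.get_obs(): the state, without advancing time (a new reading comes with each control period).
- ctrl.snapshot(name): name is "scene" or "top" or "wrist"; returns (picture, depth): 400x640x3 uint8, red, green, blue; 400x640 float32, m along the optical axis (not along the pixel's ray), 0 where there is no reading.
- ctrl.calibration(name): a dict with "vertical_fov" (degrees; the focal length in pixels is half the picture's height over the tangent of half this angle, whatever the lens; pixels are square), "cx", "cy" (the principal point, pixels), "rvec" (rotation vector, rad) and "tvec" (3), from world to camera coordinates, as OpenCV has them; the wrist camera has in their place "hand_eye" (4x4, takes a point from camera to tool coordinates, whose origin is the TCP and whose axes are the flange's). Camera axes: x right, y down, z forward; pixel columns grow to the right and rows downward; lengths in m; the calibration is good to about 2 mm. A picture is of the moment at which its call begins: read the wrist's pose just before it. calibration takes no time and is no camera call.
- ctrl.close_job(): hands the job in; it is judged then, once.
The state is a dict: "clock": time; "joint_pos": joint angles; "qvel": joint speeds; "tau": joint torques, N m; "tool_pos": TCP position; "orientation": TCP orientation; "force": force on the tool from outside, world axes, zero at the start; "moment": the same for the moment, N m; "opening": finger opening in m; "gripper_force": force on a finger pad.
Only numpy, scipy, OpenCV 4.12 (cv2) and the standard library are available. Lean on these libraries where they do the work, as an engineer would, in place of code of your own. Each camera call takes 0.05 s, during which the arm holds its last target. There are 200 camera calls.

## Working session

There is one attempt and no reset: what is moved stays moved. The work goes in short steps, Python scripts to look and compute and a tool call to move; the robot and the scene stay as the last step left them, time stands still between calls to the robot, and variables do not carry over. Pictures are saved under pics/ and viewed, at most 10 in all, crops included, and the job is handed in when it is done.

Besides the shell and the picture viewer there is one more tool, called after "Emit:" as name(argument=value, ...), one argument or row to a line, values as JSON. arm_command: Moves the arm, as the interface text tells. Its arguments: {"type":"object","properties":{"steps":{"type":"array"}},"required":["steps"]}

```bash
mkdir -p pics; ls; cat > h.py <<'E'
import numpy as np, cv2
from plant import ctrl
from scipy.spatial.transform import Rotation as R
def cam(n,obs=None):
    c=ctrl.calibration(n); f=200/np.tan(np.radians(c["vertical_fov"])/2)
    K=np.array([[f,0,c["cx"]],[0,f,c["cy"]],[0,0,1]])
    if "hand_eye" in c:
        T=np.eye(4);T[:3,:3]=R.from_euler('xyz',obs["orientation"],degrees=True).as_matrix();T[:3,3]=obs["tool_pos"]
        M=T@np.array(c["hand_eye"]); return K,M[:3,:3],M[:3,3]
    r=cv2.Rodrigues(np.array(c["rvec"],float))[0]; return K,r.T,-r.T@np.array(c["tvec"],float).ravel()
def plane(C,uv,z):
    K,Rm,o=C; uv=np.atleast_2d(uv); d=np.c_[uv,np.ones(len(uv))]@np.linalg.inv(K).T@Rm.T
    return o+d*((z-o[2])/d[:,2])[:,None]
def cloud(C,dep):
    K,Rm,o=C; v,u=np.mgrid[:400,:640]; p=np.stack([(u-K[0,2])/K[0,0]*dep,(v-K[1,2])/K[1,1]*dep,dep],-1)
    return p@Rm.T+o
def proj(C,P):
    K,Rm,o=C; q=(np.atleast_2d(P)-o)@Rm@K.T; return q[:,:2]/q[:,2:]
E
python3 - <<'E'
from h import *
print(ctrl.get_obs())
for n in("scene","top"):
    im,d=ctrl.snapshot(n); cv2.imwrite(f"pics/{n}0.png",im[...,::-1]); np.save(n+"0.npy",d); print(n,ctrl.calibration(n),(d>0).mean())
E
```

```text
pics
{'clock': 0.0, 'joint_pos': array([-5.87798260e+01,  2.05902923e+01,  6.33152154e-01, -2.09553805e-02,
       -7.01346093e+01, -1.65073720e+01]), 'qvel': array([-0.01981368,  0.02034691, -0.03366259,  0.0916656 , -0.04496101,
       -0.01991191]), 'tau': array([ 3.51971694e-04, -5.82717919e+01,  2.93067473e+01,  6.99775279e+00,
        6.99288736e-03, -1.31287738e-04]), 'tool_pos': array([ 0.17129182, -0.65239675,  0.22562823]), 'orientation': array([ 1.79906434e+02, -7.18478355e-03, -1.65294329e+02]), 'force': array([0.34774193, 0.53387073, 0.25457757]), 'moment': array([-0.00871925,  0.01084829, -0.00732882]), 'gripper_force': 0.0, 'opening': 0.08783877312041041}
scene {'vertical_fov': 56.42755391336009, 'cx': 312.3681175956604, 'cy': 200.75256046314243, 'rvec': array([ 2.20507423,  0.62040047, -0.29797923]), 'tvec': array([-0.46611664, -0.11604699,  1.48276808])} 0.99607421875
top {'vertical_fov': 45.82796165337393, 'cx': 319.9969566782391, 'cy': 199.11254341335544, 'rvec': array([ 2.21305844, -2.15648614,  0.08282034]), 'tvec': array([-0.0279618 ,  0.54497798,  1.55066597])} 0.99596484375
```

View pics/top0.png

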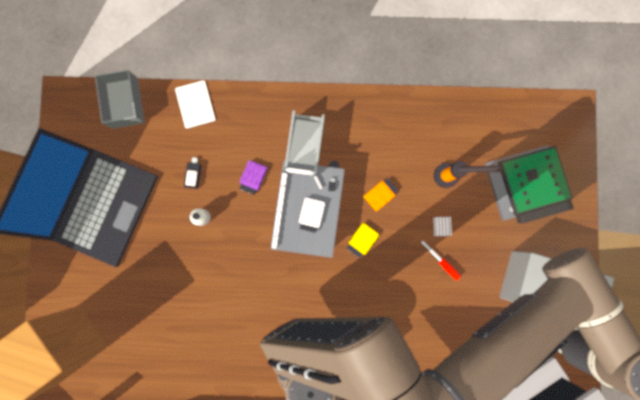

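View pics/scene0.png

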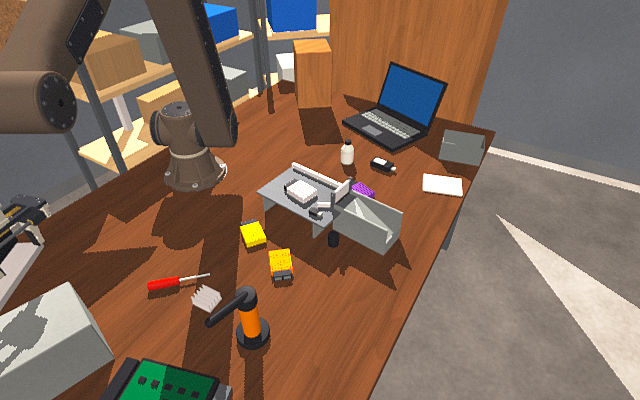

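The top view shows the chute at about (305,185), with the fence as a white strip at (280,210), the flap and rod near (303,170), the white unit at (312,213), and the plug at (332,183). Feed runs up in the image. Next I measure the deck, fence and unit.

```bash
python3 - <<'E'
from h import *
C=cam("top"); d=np.load("top0.npy"); P=cloud(C,d); im=cv2.imread("pics/top0.png")
s=P[100:265,260:360]
z=s[...,2]
print("hist",[(round(a,3),int((abs(z-a)<.003).sum())) for a in np.arange(.06,.17,.006)])
def box(m,name):
    m=m.astype(np.uint8); n,l,st,_=cv2.connectedComponentsWithStats(m)
    for i in range(1,n):
        if st[i,4]>15:
            q=s[l==i]; r=cv2.minAreaRect(q[:,:2].astype(np.float32)*1000); print(name,st[i],np.round(q.mean(0),3),"z",np.round(np.percentile(q[:,2],[10,50,90]),3),[np.round(x,1) for x in r])
box(abs(z-.09)<.004,"deck"); box((z>.0975)&(z<.111),"fence?"); box((z>.1105)&(z<.118),"unit");box(z>.13,"hi")
cr=cv2.resize(im[100:265,255:365],None,fx=4.8,fy=3.6*4/3*.75,interpolation=cv2.INTER_CUBIC)
cr=cv2.resize(im[105:265,255:365],None,fx=3.7,fy=3.7,interpolation=cv2.INTER_CUBIC)
cv2.imwrite("pics/topc.png",cr)
for y in range(165,256,6):
    print(y,[int(round(v*1000)) for v in P[y,268:348:3,2]])
E
```

```text
hist [(np.float64(0.06), 94), (np.float64(0.066), 84), (np.float64(0.072), 95), (np.float64(0.078), 98), (np.float64(0.084), 816), (np.float64(0.09), 2768), (np.float64(0.096), 830), (np.float64(0.102), 265), (np.float64(0.108), 533), (np.float64(0.114), 431), (np.float64(0.12), 59), (np.float64(0.126), 0), (np.float64(0.132), 0), (np.float64(0.138), 6), (np.float64(0.144), 43), (np.float64(0.15), 55), (np.float64(0.156), 13), (np.float64(0.162), 0), (np.float64(0.168), 0)]
deck [ 26  58  29  14 197] [0.647 0.052 0.09 ] z [0.087 0.09  0.092] [array([650. ,  51.9]), array([87.9, 34.1]), np.float64(84.0)]
deck [  10   66   74   92 3125] [0.496 0.02  0.09 ] z [0.087 0.09  0.093] [array([508.3,  27.2]), array([194.6, 282. ]), np.float64(83.6)]
deck [16 96  3 15 17] [0.524 0.122 0.09 ] z [0.087 0.09  0.092] [array([524.5, 121.8]), array([ 3.3, 45.2]), np.float64(83.8)]
fence? [ 24  11  10  57 113] [0.726 0.09  0.105] z [0.102 0.105 0.108] [array([727.5,  88.6]), array([  8.3, 181.2]), np.float64(83.6)]
fence? [ 54  15  10  56 107] [ 0.72  -0.004  0.105] z [0.101 0.105 0.108] [array([719.7
[... 1972 characters left out ...]
2, 92, 89, 94, -6, -1, -6, -2]
225 [1, 4, 88, 105, 87, 92, 95, 87, 91, 89, 90, 115, 105, 109, 110, 109, 114, 88, 83, 87, 89, 81, 92, 10, -3, 0, 3]
231 [-2, -3, 107, 111, 90, 91, 92, 84, 93, 91, 89, 92, 92, 111, 105, 112, 89, 98, 87, 88, 92, 89, 91, 2, -1, -2, 1]
237 [2, 0, 113, 92, 92, 92, 90, 97, 91, 95, 89, 91, 92, 89, 87, 92, 93, 87, 87, 88, 99, 90, 90, 0, 3, -4, -1]
243 [-3, 89, 110, 90, 94, 84, 97, 88, 87, 87, 93, 90, 1587, 95, 88, 92, 89, 89, 88, 89, 95, 87, 1, -2, 6, -1, 5]
249 [3, 92, 90, 90, 88, 94, 91, 93, 91, 90, 89, 91, 92, 98, 85, 91, 91, 89, 94, 92, 86, 88, -3, -3, 4, 3, -4]
255 [2, 1, -4, 4, -8, 3, -2, -3, -4, -10, 0, -4, 1, -3, 2, -4, 91, 91, 87, 90, 92, 87, -3, 2, 0, -4, -1]
```

View pics/topc.png

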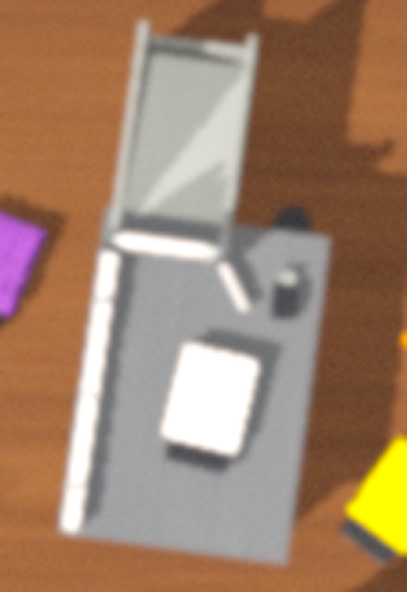

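The crop shows the deck with the fence on the left and the unit skewed by about 6°. The flap and rod are at crop (165,245), the lead-in at (235,285) and the plug at (288,295). The deck, rod and fence fits agree: chute origin ≈ (0.621, 0.057), yaw −6.3°. I'll move next to the unit's right side with the finger line along the fence.

```bash
cat >> h.py <<'E'
O=np.array([.6212,.0574]); YAW=-6.3
def Rc(): a=np.radians(YAW); return np.array([[np.cos(a),-np.sin(a)],[np.sin(a),np.cos(a)]])
def toC(p): return (np.atleast_2d(p)[:,:2]-O)@Rc()*1000
def go(x,y,z,yaw,ob=None):
    "chute mm, yaw rel. to chute -> tool shift, rot"
    ob=ob or ctrl.get_obs(); Q=R.from_euler('xyz',ob["orientation"],degrees=True)
    w=np.r_[Rc()@np.array([x,y])/1000+O,z/1000]
    T=R.from_euler('xyz',[180,0,yaw+YAW],degrees=True)
    print("at",ob["clock"],toC(ob["tool_pos"]).round(1),np.round(ob["tool_pos"][2]*1000,1),"yaw",round(ob["orientation"][2]-YAW,2),"F",np.round(ob["force"],1))
    print("shift",(Q.inv().apply(w-ob["tool_pos"])*1000).round(1),"rot",((Q.inv()*T).as_rotvec(degrees=True)/5).round(2))
E
python3 -c "
from h import *
go(-130,-115,225,-90)"
```

```text
at 0.1 [[-369.3 -754.9]] 225.7 yaw -158.99 F [ 0.8 -0.3  0.1]
shift [-452.8  511.6    1.4] rot [ 2.00e-02  1.00e-02 -1.38e+01]
```

Emit:
arm_command(
  steps=[
    {"translation": [-32,36,0],"rotation": [0,0,-1],"claw": 50},
    {"translation": [-64,72,0],"rotation": [0,0,-2],"claw": 50},
    {"translation": [-96,108,0],"rotation": [0,0,-3],"claw": 50},
    {"translation": [-128,144,0],"rotation": [0,0,-4],"claw": 50},
    {"translation": [-160,180,0],"rotation": [0,0,-5],"claw": 50},
  ],
)

```text
clock: 0.6
tool_pos: [0.2807, -0.4363, 0.2262]
orientation: [180.0, 0.0, -140.1]
force: [2.1, 0.1, 0.4]
opening: 0.0538
gripper_force: 0.0
```

```bash
python3 -c "
from h import *
go(-130,-115,200,-90)"
```

```text
at 0.6 [[-284.3 -528.1]] 226.2 yaw -133.8 F [2.1 0.1 0.4]
shift [-404.9  174.6   26.3] rot [ 0.01  0.   -8.76]
```

Emit:
arm_command(
  steps=[
    {"translation": [-45,19,0],"rotation": [0,0,-1.2],"claw": 50},
    {"translation": [-90,38,0],"rotation": [0,0,-2.4],"claw": 50},
    {"translation": [-135,57,0],"rotation": [0,0,-3.6],"claw": 50},
    {"translation": [-180,76,0],"rotation": [0,0,-4.8],"claw": 50},
    {"translation": [-225,95,0],"rotation": [0,0,-6],"claw": 50},
  ],
)

```text
clock: 1.1
tool_pos: [0.3931, -0.2194, 0.2267]
orientation: [-180.0, 0.0, -110.0]
force: [1.0, -1.1, 0.5]
opening: 0.0501
gripper_force: 0.0
```

```bash
python3 -c "
from h import *
go(-130,-115,200,-90)"
```

```text
at 1.1 [[-196.3 -300.1]] 226.7 yaw -103.74 F [ 1.  -1.1  0.5]
shift [-195.6  -20.4   26.7] rot [-0.01  0.   -2.75]
```

Emit:
arm_command(
  steps=[
    {"translation": [-45,-5,0],"rotation": [0,0,-1],"claw": 50},
    {"translation": [-90,-10,5],"rotation": [0,0,-2],"claw": 50},
    {"translation": [-135,-15,15],"rotation": [0,0,-2.75],"claw": 50},
    {"translation": [-175,-20,22],"rotation": [0,0,-2.75],"claw": 50},
    {"translation": [-195,-20,26],"rotation": [0,0,-2.75],"claw": 50},
  ],
)

```text
clock: 1.6
tool_pos: [0.4801, -0.0427, 0.1998]
orientation: [180.0, -0.0, -96.4]
force: [0.3, -0.4, -0.1]
opening: 0.0501
gripper_force: 0.0
```

```bash
python3 - <<'E'
from h import *
ob=ctrl.get_obs(); go(-130,-115,98,-90,ob)
im,d=ctrl.snapshot("wrist"); C=cam("wrist",ob); P=cloud(C,d); np.save("w1.npy",d)
cv2.imwrite("pics/w1.png",im[...,::-1])
z=P[...,2]*1000; Q=toC(P.reshape(-1,3)).reshape(400,640,2)
m=((z>104)&(z<120)&(Q[...,0]>-220)&(Q[...,0]<-55)&(Q[...,1]<20)).astype(np.uint8)
n,l,st,_=cv2.connectedComponentsWithStats(m)
for i in range(1,n):
    if st[i,4]>200:
        q=Q[l==i].astype(np.float32); print(st[i],cv2.minAreaRect(q),np.median(z[l==i]))
dk=(abs(z-90)<6)&(Q[...,0]>-240)&(Q[...,0]<-10)&(abs(Q[...,1])<130); print("deck z",np.median(z[dk]),dk.sum())
f=(z>104)&(z<112)&(Q[...,1]>25)&(Q[...,1]<70)&(Q[...,0]>-250)&(Q[...,0]<0);print(f.sum())
if f.sum()>50: print("fence",cv2.minAreaRect(Q[f].astype(np.float32)), np.percentile(Q[f],[1,99],axis=0))
E
```

```text
at 1.6 [[-129.3 -115. ]] 199.8 yaw -90.11 F [ 0.3 -0.4 -0.1]
shift [ -0.    0.7 101.8] rot [ 0.01 -0.   -0.02]
[ 266  222   98   25 1693] ((-125.07083892822266, -81.08782958984375), (19.832122802734375, 88.17733001708984), 83.75064849853516) 111.86466581614529
[ 267  275  103   22 1768] ((-128.18360900878906, -37.08815383911133), (23.685163497924805, 94.91691589355469), 86.0307846069336) 111.9606577594194
deck z 89.83031111558243 10950
0
```

View pics/w1.png

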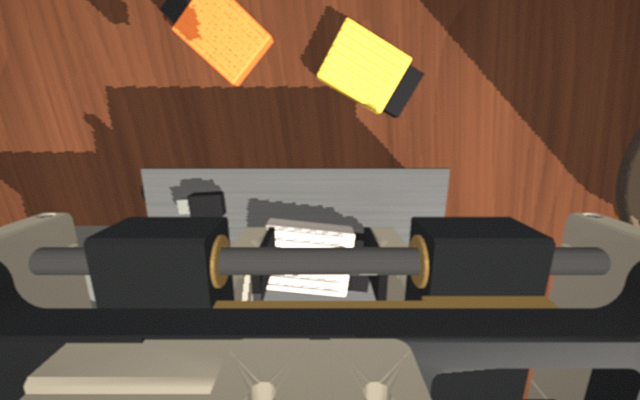

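The wrist view shows the unit at (310,260) behind the gripper bar and the plug at (205,203), with the deck edge at row 170. The deck measures z 89.8 as expected, and the unit's right edge is at y ≈ −92. The fingers have about 13 mm clearance, so I descend.

Emit:
arm_command(
  steps=[
    {"translation": [3,0,40],"rotation": [0,0,0],"claw": 50},
    {"translation": [3,0,75],"rotation": [0,0,0],"claw": 50},
    {"translation": [3,0,95],"rotation": [0,0,0],"claw": 50},
    {"translation": [3,0,101],"rotation": [0,0,0],"claw": 50},
    {"translation": [3,0,101],"rotation": [0,0,0],"claw": 50},
  ],
)

```text
clock: 2.15
tool_pos: [0.4785, -0.0485, 0.0991]
orientation: [179.9, -0.0, -96.5]
force: [1.1, -0.7, 0.3]
opening: 0.0497
gripper_force: 0.0
```

```bash
python3 - <<'E'
from h import *
go(-130,-30,98,-90)
im,d=ctrl.snapshot("top"); cv2.imwrite("pics/top1.png",cv2.resize(im[100:270,255:375,::-1],None,fx=3.5,fy=3.5,interpolation=cv2.INTER_CUBIC))
E
```

```text
at 2.15 [[-130.3 -120.9]] 99.1 yaw -90.24 F [ 1.1 -0.7  0.3]
shift [-90.9   0.1   1. ] rot [ 0.02 -0.01 -0.05]
```

View pics/top1.png

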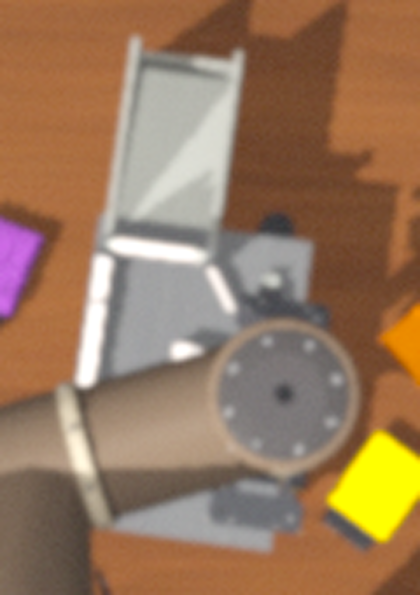

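Emit:
arm_command(
  steps=[
    {"translation": [-9,0,1],"rotation": [0,0,0],"claw": 50},
    {"translation": [-18,0,1],"rotation": [0,0,0],"claw": 50},
    {"translation": [-26,0,1],"rotation": [0,0,0],"claw": 50},
    {"translation": [-34,0,1],"rotation": [0,0,0],"claw": 50},
    {"translation": [-42,0,1],"rotation": [0,0,0],"claw": 50},
  ],
)

```text
clock: 2.7
tool_pos: [0.4838, -0.0056, 0.0988]
orientation: [-180.0, 0.0, -96.5]
force: [-0.0, -0.9, 0.0]
opening: 0.0504
gripper_force: 0.4
```

Emit:
arm_command(
  steps=[
    {"translation": [-8,0,0],"rotation": [0,0,0],"claw": 50},
    {"translation": [-15,0,0],"rotation": [0,0,0],"claw": 50},
    {"translation": [-22,0,0],"rotation": [0,0,0],"claw": 50},
    {"translation": [-28,0,0],"rotation": [0,0,0],"claw": 50},
    {"translation": [-33,0,0],"rotation": [0,0,0],"claw": 50},
  ],
)

```text
clock: 3.2
tool_pos: [0.4874, 0.0267, 0.0985]
orientation: [180.0, -0.0, -96.5]
force: [-1.7, -0.7, -0.1]
opening: 0.05
gripper_force: 0.4
```

```bash
python3 - <<'E'
from h import *
ob=ctrl.get_obs();go(-130,-33,98,-90,ob)
for n in("scene","wrist"):
    im,d=ctrl.snapshot(n); 
    if n=="scene": im=im[140:260,240:410]; im=cv2.resize(im,None,fx=4,fy=4,interpolation=cv2.INTER_CUBIC)
    cv2.imwrite(f"pics/{n}2.png",im[...,::-1])
E
```

```text
at 3.2 [[-129.6  -45.2]] 98.5 yaw -90.23 F [-1.7 -0.7 -0.1]
shift [-12.2   0.5   0.5] rot [ 0.   -0.   -0.05]
```

View pics/scene2.png

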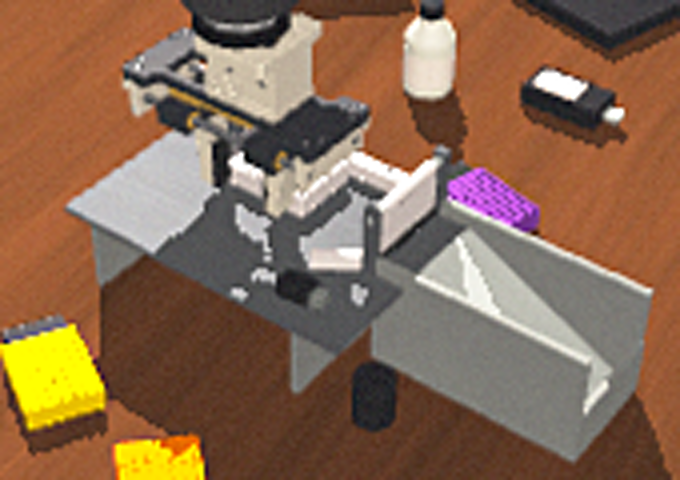

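The fingers are on the right side of the unit (white at crop (250,180)), the fence is beyond it, and the plug at (295,290) is untouched. I carry on slowly until the force rises.

Emit:
arm_command(
  steps=[
    {"translation": [-3,0,0],"rotation": [0,0,0],"claw": 50},
    {"translation": [-6,0,0],"rotation": [0,0,0],"claw": 50},
    {"translation": [-8,0,0],"rotation": [0,0,0],"claw": 50},
    {"translation": [-10,0,0],"rotation": [0,0,0],"claw": 50},
    {"translation": [-11,0,0],"rotation": [0,0,0],"claw": 50},
  ],
)

```text
clock: 3.8
tool_pos: [0.4878, 0.0342, 0.0986]
orientation: [179.9, -0.3, -96.6]
force: [4.2, -21.9, 1.4]
opening: 0.0496
gripper_force: 10.6
```

Emit:
arm_command(
  steps=[
    {"translation": [-1,0,0],"rotation": [0,0,0],"claw": 50},
    {"translation": [-2,0,0],"rotation": [0,0,0],"claw": 50},
    {"translation": [-2,0,0],"rotation": [0,0,0],"claw": 50},
  ],
)

```text
clock: 4.1
tool_pos: [0.4877, 0.0343, 0.0986]
orientation: [179.9, -0.4, -96.6]
force: [4.5, -27.8, 3.0]
opening: 0.0502
gripper_force: 13.2
```

The unit is firm against the fence. I back off, rise and turn for the rear push.

Emit:
arm_command(
  steps=[
    {"translation": [10,0,0],"rotation": [0,0,0],"claw": 50},
    {"translation": [30,0,0],"rotation": [0,0,0],"claw": 50},
    {"translation": [35,0,-35],"rotation": [0,0,0],"claw": 50},
    {"translation": [35,0,-80],"rotation": [0,0,0],"claw": 50},
    {"translation": [35,0,-100],"rotation": [0,0,0],"claw": 20},
  ],
)

```text
clock: 4.6
tool_pos: [0.4865, 0.0045, 0.2024]
orientation: [-179.7, 0.1, -96.5]
force: [0.5, -0.0, 0.7]
opening: 0.0461
gripper_force: 0.0
```

```bash
python3 - <<'E'
from h import *
go(-235,5,200,-180)
E
```

```text
at 4.6 [[-128.1  -67.4]] 202.4 yaw -90.23 F [ 0.5 -0.   0.7]
shift [-71.9 107.2   2. ] rot [-0.03  0.06 17.95]
```

Emit:
arm_command(
  steps=[
    {"translation": [-15,17,0],"rotation": [0,0,1.7],"claw": 20},
    {"translation": [-30,34,0],"rotation": [0,0,3.4],"claw": 20},
    {"translation": [-45,52,0],"rotation": [0,0,5.1],"claw": 20},
    {"translation": [-58,70,0],"rotation": [0,0,6.8],"claw": 20},
    {"translation": [-72,87,0],"rotation": [0,0,8.5],"claw": 20},
  ],
)

```text
clock: 5.1
tool_pos: [0.4059, 0.0865, 0.1986]
orientation: [180.0, 0.0, -139.4]
force: [0.6, 0.6, 0.2]
opening: 0.0202
gripper_force: 0.0
```

Emit:
arm_command(
  steps=[
    {"translation": [0,0,0],"rotation": [0,0,1.7],"claw": 20},
    {"translation": [0,0,0],"rotation": [0,0,3.4],"claw": 20},
    {"translation": [0,0,0],"rotation": [0,0,5.1],"claw": 20},
    {"translation": [0,0,0],"rotation": [0,0,6.8],"claw": 20},
    {"translation": [0,0,0],"rotation": [0,0,8.5],"claw": 20},
  ],
)

```text
clock: 5.6
tool_pos: [0.4066, 0.0861, 0.1986]
orientation: [180.0, 0.0, 178.1]
force: [0.3, -0.2, 0.2]
opening: 0.0201
gripper_force: 0.0
```

```bash
python3 - <<'E'
from h import *
go(-215,6,200,-180)
im,d=ctrl.snapshot("top"); C=cam("top"); P=cloud(C,d);z=P[...,2]*1000;Q=toC(P.reshape(-1,3)).reshape(400,640,2)
cv2.imwrite("pics/top3.png",cv2.resize(im[100:270,255:375,::-1],None,fx=3.5,fy=3.5,interpolation=cv2.INTER_CUBIC))
m=(z>105)&(z<119)&(Q[...,0]>-190)&(Q[...,0]<-30)&(Q[...,1]<70)&(Q[...,1]>-80)
for x in range(-180,-60,8):
    s=m&(abs(Q[...,0]-x)<4); 
    if s.sum(): print(x,s.sum(),np.round(np.sort(Q[...,1][s])[[0,1,-2,-1]],1))
E
```

```text
at 5.6 [[-216.4    4.9]] 198.6 yaw 184.42 F [ 0.3 -0.2  0.2]
shift [-1.5  0.9 -1.4] rot [0.01 0.   0.88]
-172 18 [-18.  -17.5   1.1   4.8]
-164 33 [-22.5 -19.7  30.7  46.7]
-156 58 [-25.5 -24.9  47.6  47.9]
-148 59 [-24.  -23.8  48.7  49.2]
-140 60 [-25.9 -25.4  47.2  49.2]
-132 58 [-25.  -24.6  44.9  47.7]
-124 55 [-23.7 -23.5  49.1  49.4]
-116 60 [-25.8 -25.5  47.6  49.9]
-108 59 [-24.8 -24.5  47.7  48.6]
-100 52 [-23.8 -23.3  46.2  48.8]
-92 55 [-25.5 -22.5  44.   44.1]
-84 46 [-24.7 -24.6  48.1  49.1]
-76 6 [40.  40.5 46.5 49.9]
-68 10 [38.1 38.7 47.7 48.1]
```

View pics/top3.png

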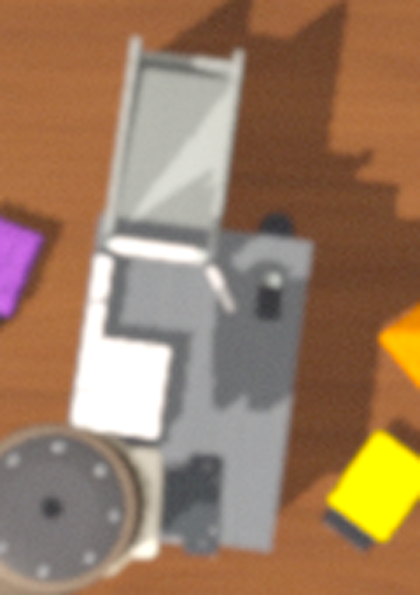

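The unit is flush: its right side sits at y ≈ −25 all along its length and it meets the fence, and the plug hasn't moved. I align, descend behind it and push.

Emit:
arm_command(
  steps=[
    {"translation": [-1,0,30],"rotation": [0,0,0.9],"claw": 8},
    {"translation": [-1,0,65],"rotation": [0,0,0.9],"claw": 8},
    {"translation": [-1,0,90],"rotation": [0,0,0.9],"claw": 8},
    {"translation": [-1,0,99],"rotation": [0,0,0.9],"claw": 8},
    {"translation": [-1,0,99],"rotation": [0,0,0.9],"claw": 8},
  ],
)

```text
clock: 6.15
tool_pos: [0.4072, 0.0855, 0.0989]
orientation: [-179.9, -0.1, 174.1]
force: [-0.0, 0.9, 0.6]
opening: 0.008
gripper_force: 0.0
```

```bash
python3 - <<'E'
from h import *
go(-15,5,98,-180)
E
```

```text
at 6.15 [[-215.8    4.4]] 98.9 yaw 180.36 F [-0.   0.9  0.6]
shift [-200.8   -0.7    0.6] rot [-0.02 -0.02  0.07]
```

Emit:
arm_command(
  steps=[
    {"translation": [-10,0,0],"rotation": [0,0,0.07],"claw": 8},
    {"translation": [-18,0,0],"rotation": [0,0,0.07],"claw": 8},
    {"translation": [-26,0,0],"rotation": [0,0,0.07],"claw": 8},
    {"translation": [-34,0,0],"rotation": [0,0,0.07],"claw": 8},
    {"translation": [-42,0,0],"rotation": [0,0,0.07],"claw": 8},
  ],
)

```text
clock: 6.65
tool_pos: [0.4503, 0.0813, 0.0998]
orientation: [180.0, 0.0, 173.6]
force: [-0.8, -0.1, 0.8]
opening: 0.0082
gripper_force: 0.4
```

Emit:
arm_command(
  steps=[
    {"translation": [-9,0,0],"rotation": [0,0,0],"claw": 8},
    {"translation": [-18,0,0],"rotation": [0,0,0],"claw": 8},
    {"translation": [-27,0,0],"rotation": [0,0,0],"claw": 8},
    {"translation": [-36,0,0],"rotation": [0,0,0],"claw": 8},
    {"translation": [-45,0,0],"rotation": [0,0,0],"claw": 8},
  ],
)

```text
clock: 7.15
tool_pos: [0.4949, 0.0762, 0.0995]
orientation: [-180.0, -0.0, 173.6]
force: [-1.1, 0.2, -0.2]
opening: 0.0079
gripper_force: 0.4
```

```bash
cat > chk.py <<'E'
from h import *
import sys
go(-15,5,98,-180)
im,d=ctrl.snapshot("top"); C=cam("top"); P=cloud(C,d);z=P[...,2]*1000;Q=toC(P.reshape(-1,3)).reshape(400,640,2)
cv2.imwrite(f"pics/{sys.argv[1]}.png",cv2.resize(im[100:270,255:375,::-1],None,fx=3.5,fy=3.5,interpolation=cv2.INTER_CUBIC))
m=(z>106)&(z<119)&(Q[...,0]>-190)&(Q[...,0]<100)&(Q[...,1]<34)&(Q[...,1]>-40)
for x in range(-180,60,8):
    s=m&(abs(Q[...,0]-x)<4); 
    if s.sum()>5: print(x,s.sum(),np.round(np.sort(Q[...,1][s])[[1,-2]],1))
E
python3 chk.py top4
```

```text
at 7.15 [[-127.6    4.9]] 99.5 yaw 179.91 F [-1.1  0.2 -0.2]
shift [-112.6    0.3    1.5] rot [-0.   -0.   -0.02]
-68 9 [-25.4 -15.7]
-60 16 [-23.8  -8.5]
-52 27 [-26.3   2.4]
-44 34 [-25.   19.4]
-36 43 [-24.1  32.7]
-28 49 [-25.9  31.2]
-20 25 [-24.9  28.6]
-4 8 [-28.4  15.6]
```

Emit:
arm_command(
  steps=[
    {"translation": [-9,0,1],"rotation": [0,0,0],"claw": 8},
    {"translation": [-18,0,1],"rotation": [0,0,0],"claw": 8},
    {"translation": [-27,0,1],"rotation": [0,0,0],"claw": 8},
    {"translation": [-36,0,1],"rotation": [0,0,0],"claw": 8},
    {"translation": [-45,0,1],"rotation": [0,0,0],"claw": 8},
  ],
)

```text
clock: 7.7
tool_pos: [0.5396, 0.0713, 0.0985]
orientation: [-180.0, -0.0, 173.6]
force: [-1.3, 0.0, -0.3]
opening: 0.0079
gripper_force: 0.4
```

Emit:
arm_command(
  steps=[
    {"translation": [-9,0,0],"rotation": [0,0,0],"claw": 8},
    {"translation": [-18,0,0],"rotation": [0,0,0],"claw": 8},
    {"translation": [-27,0,0],"rotation": [0,0,0],"claw": 8},
    {"translation": [-36,0,0],"rotation": [0,0,0],"claw": 8},
    {"translation": [-45,0,0],"rotation": [0,0,0],"claw": 8},
  ],
)

```text
clock: 8.2
tool_pos: [0.5843, 0.0662, 0.0986]
orientation: [-180.0, 0.0, 173.6]
force: [-0.8, 0.2, 0.5]
opening: 0.0078
gripper_force: 0.4
```

```bash
python3 chk.py top5; python3 - <<'E'
from h import *
im,d=ctrl.snapshot("scene")
cv2.imwrite("pics/scene5.png",cv2.resize(im[140:260,240:410,::-1],None,fx=4,fy=4,interpolation=cv2.INTER_CUBIC))
E
```

```text
at 8.2 [[-37.6   4.7]] 98.6 yaw 179.92 F [-0.8  0.2  0.5]
shift [-22.6   0.3   0.6] rot [-0.    0.   -0.02]
52 9 [-24.5 -18.3]
```

View pics/scene5.png

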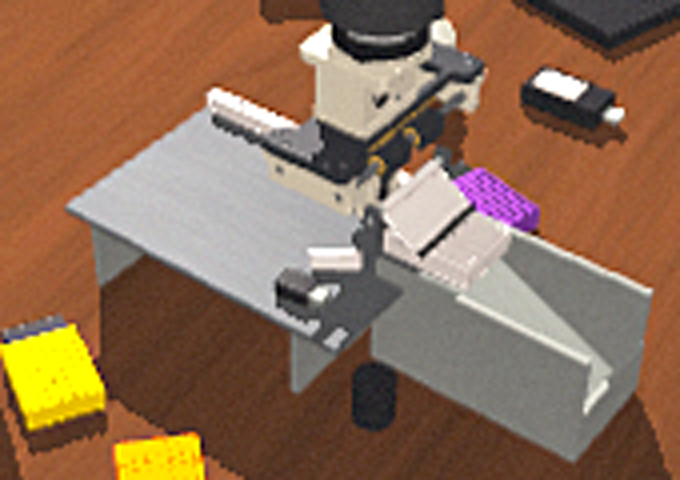

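The flap is held open on the unit's lid at crop (430,205), the unit projects straight over the sill, and nothing else has moved. I push the last 20 mm or so.

Emit:
arm_command(
  steps=[
    {"translation": [-6,0,0],"rotation": [0,0,0],"claw": 8},
    {"translation": [-11,0,0],"rotation": [0,0,0],"claw": 8},
    {"translation": [-16,0,0],"rotation": [0,0,0],"claw": 8},
    {"translation": [-20,0,0],"rotation": [0,0,0],"claw": 8},
    {"translation": [-20,0,0],"rotation": [0,0,0],"claw": 8},
  ],
)

```text
clock: 8.8
tool_pos: [0.6041, 0.0641, 0.0986]
orientation: [180.0, 0.0, 173.6]
force: [0.8, -0.4, -0.7]
opening: 0.0079
gripper_force: 0.0
```

```bash
cat > chk2.py <<'E'
from h import *
import sys
go(-15,5,98,-180)
im,d=ctrl.snapshot("scene"); P=cloud(cam("scene"),d);z=P[...,2]*1000;Q=toC(P.reshape(-1,3)).reshape(400,640,2)
cv2.imwrite(f"pics/{sys.argv[1]}.png",cv2.resize(im[140:260,240:410,::-1],None,fx=4,fy=4,interpolation=cv2.INTER_CUBIC))
for x in range(-10,200,15):
    s=(abs(Q[...,0]-x)<7)&(Q[...,1]>-35)&(Q[...,1]<0)&(z<150)
    if s.sum(): print(x,s.sum(),np.median(z[s]).round())
E
python3 chk2.py scene6
```

```text
at 8.8 [[-17.7   4.8]] 98.6 yaw 179.91 F [ 0.8 -0.4 -0.7]
shift [-2.7  0.2  0.6] rot [ 0.    0.01 -0.02]
-10 32 90.0
5 59 138.0
20 65 129.0
35 56 119.0
50 61 106.0
65 45 98.0
80 40 91.0
95 35 83.0
110 24 77.0
185 1 13.0
```

It is tipping or sliding. I draw the fingers straight back and up.

Emit:
arm_command(
  steps=[
    {"translation": [10,0,0],"rotation": [0,0,0],"claw": 8},
    {"translation": [35,0,0],"rotation": [0,0,0],"claw": 8},
    {"translation": [75,0,0],"rotation": [0,0,0],"claw": 8},
    {"translation": [110,0,-20],"rotation": [0,0,0],"claw": 8},
    {"translation": [140,0,-50],"rotation": [0,0,0],"claw": 8},
  ],
)

```text
clock: 9.35
tool_pos: [0.4606, 0.0787, 0.1473]
orientation: [-179.9, -0.2, 173.6]
force: [0.6, 0.0, 1.8]
opening: 0.0078
gripper_force: 0.0
```

Emit:
arm_command(
  steps=[
    {"translation": [0,0,-30],"rotation": [0,0,0],"claw": 8},
    {"translation": [0,0,-50],"rotation": [0,0,0],"claw": 8},
    {"translation": [0,0,-50],"rotation": [0,0,0],"claw": 8},
    {"translation": [0,0,-50],"rotation": [0,0,0],"claw": 8},
    {"translation": [0,0,-50],"rotation": [0,0,0],"claw": 8},
  ],
)

```text
clock: 9.85
tool_pos: [0.4634, 0.0794, 0.1977]
orientation: [-180.0, -0.1, 173.6]
force: [-1.1, -0.9, -0.6]
opening: 0.0083
gripper_force: 0.0
```

```bash
python3 chk2.py scene7
```

```text
at 9.85 [[-159.2    4.5]] 197.7 yaw 179.9 F [-1.1 -0.9 -0.6]
shift [-144.3    0.8   99.5] rot [-0.01 -0.01 -0.02]
-10 4 -1.0
5 107 118.0
20 30 90.0
35 34 89.0
50 29 82.0
65 25 74.0
80 13 66.0
95 3 59.0
110 19 72.0
125 13 67.0
140 6 62.0
185 12 36.0
```

View pics/scene7.png

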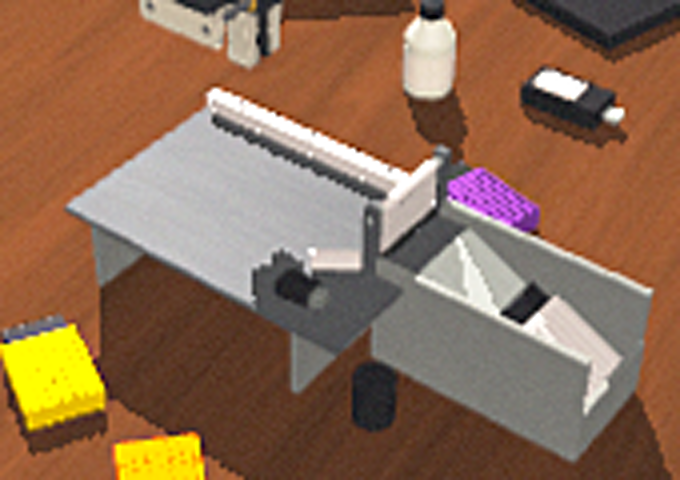

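The unit rests at the ramp's foot (crop (570,330)), the flap hangs shut at (410,205), and the plug, capacitor and other items are in place. I let things settle briefly, then hand in.

Emit:
arm_command(
  steps=[
    {"translation": [0,0,0],"rotation": [0,0,0],"claw": 8},
    {"translation": [0,0,0],"rotation": [0,0,0],"claw": 8},
    {"translation": [0,0,0],"rotation": [0,0,0],"claw": 8},
    {"translation": [0,0,0],"rotation": [0,0,0],"claw": 8},
    {"translation": [0,0,0],"rotation": [0,0,0],"claw": 8},
  ],
)

```text
clock: 10.4
tool_pos: [0.4643, 0.0797, 0.1984]
orientation: [-180.0, -0.0, 173.6]
force: [-0.3, -0.4, -0.3]
opening: 0.0081
gripper_force: 0.0
```

```bash
python3 -c "
from plant import ctrl
print(ctrl.close_job())"
```

```text
the job is handed in; nothing more can be done
None
```

The job is handed in at 10.4 s: the unit was pushed flush to the fence and then through the flap, and it rests at the foot of the ramp with the flap hanging shut and nothing else visibly moved.

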